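# Scoop a ball foot out of the tote's corner

## Task

In the grey parts tote, take the aluminium scoop by its upright wooden handle and run it along the floor into the corner where the wooden ball foot lies, so that the corner stops the ball and it rolls into the scoop. Then set the loaded scoop down in the middle of the dark wooden board beside the tote and let go. The gripper must not touch the ball. (The waisted foot near the other corner is not the one meant.)

Things in the scene. Friction and masses are not known exactly. Their poses are not given: they have to be found in the camera images.
- scoop: Loose scoop, 180 g: flat square aluminium pan, 92 x 92 mm. Origin: centre of its underside; x runs along the square's diagonal to the nose (front corner, 65 mm ahead), y left (side corners at +-65 mm), z up. The two edges meeting at the nose are open: 10 mm ramps, 2 mm thick at the edge, with a 4.5 mm crest that keeps a ball in; floor 2 mm high. The two rear edges have 30 mm walls.
- scoop_handle (a point): Grip point of the scoop's handle, on the handle's axis, at x = -40, y = 0, z = 105 mm in the scoop's frame. The handle is an upright wooden bar, 18 mm along the scoop's x, 26 mm along its y, its top 122 mm above the scoop's underside. Axes as the scoop's.
- ball: Loose, freely rolling ball foot: smooth lacquered light wood, 48 mm in diameter, 45 g. Origin: its centre. It lies near one of the two corners on the tote's +x side, its centre 27 to 55 mm from both walls. Near the other corner stands a bystander: a waisted turned foot of the same wood, 44 mm wide, 40 mm high.
- tote: Fixed open grey tote, 250 x 250 mm outside, walls 5 mm thick and 60 mm high, floor 5 mm thick; inside 240 x 240 mm. Origin: centre of its underside, on the table; x and y are parallel to its walls, z up. The scoop starts in it, nose roughly to +x.
- board: Fixed dark wooden board, 200 x 200 mm, 12 mm thick, flat on the table beside the tote. Origin: centre of its underside; the top is 12 mm higher; x and y along its edges.
Mind the look-alikes: they are no part of the job. Of the things like the scoop, leave any that is yellow; of the rest the larger one is meant.

How it is judged:
By the outcome, as a careful person would: the job done as asked, in the order asked, and still so for the second after the job is handed in, with the robot touching nothing.
It also fails if it takes over 56 s, if anything falls off the work surface, if the arm or the gripper's body presses on something with over 40 N, if the wrist force passes 120 N, or if a joint passes its speed limit or range.

## Robot

A 6-joint arm with a two-finger parallel gripper is mounted at the origin on the work surface. World frame = base frame: x ahead of the robot, y to its left, z up, the work surface at z = 0. Lengths are in m, angles in degrees, forces in N, time in s.
With the tool pointing down it reaches from about 0.4 to 0.825 m from the base axis. Payload 7 kg.
Tool frame: the origin (TCP) lies on the centre line of the jaws, within the pads' length; the fingertips stand 14 mm ahead of it and the grasp point (between the pads) lies 5 mm behind it; z points along the fingers, y is the line along which they close (so a half turn about z gives the same grasp; the last joint's range is limited). The gripper opens to 88 mm and grips with 3 to 60 N. Pads are 19 mm wide; open, the fingers measure 130 mm over their backs; the gripper's body (78 mm by 193 mm) begins 47 mm behind the grasp point.
Start: joints at [86.866, 20.546, 0.682, 0, -70.136, -16.507], TCP at [0.227, 0.636, 0.241] pointing down, gripper open.
Joint ranges: [-176.03, 176.03], [-82.01, 121.73], [-58.28, 71.71], [-173.87, 95.51], [-174.79, -0.11], [-173.66, 173.66]. Speed limits (degrees/s): [136.94, 136.94, 172.46, 180, 180, 180].

## Interface

Orientations are given as [roll, pitch, yaw] about the fixed x, y, z axes, in that order (R = Rz(yaw) Ry(pitch) Rx(roll)).
In Python, from plant import r gives the robot as it stands.
- The arm moves only by the tool send_rows, never from a script. Its argument "steps" is a list of rows, each an object with "dp": the shift along the tool's x, y, z in mm, a list of three; "roll": the turn about the tool's z in rad; "jaw": the opening in per cent of the stroke, from 0 (shut) to 100 (fully open). In form: [{"dp": [tx, ty, tz], "roll": roll, "jaw": jaw}, ...]. A call has 1 to 5 rows; each row is the pose to reach, as a shift and turn from the pose commanded when the call began, along the tool's axes at that moment; what a row does not reach only later rows make up. A row lasts 1/8 s, in which the tool goes at most 62.5 mm and 10.7 degrees, less where a joint would pass 70% of its speed; a pose out of reach is approached as far as the arm can. A call with a gripper value outside its range is refused whole. The fingers move at their own pace and stop on an object; "newtons" is the grip in N (left out, the last holds). Time passes only in rows, so rows that repeat a pose let the fingers close. It gives the time, the measured TCP pose, the force, the opening and the grip force at its end, in the units of the state.
- r.get_state(): the state, without advancing time (a new reading comes with each control period).
- r.capture(name): name is "scene" or "side" or "wrist"; returns a dict with "image" (400x640x3 uint8, blue, green, red), "K" (3x3 intrinsics, pixels), "rvec" (rotation vector, rad) and "tvec" (3), from world to camera coordinates, as OpenCV has them. Camera axes: x right, y down, z forward; pixel columns grow to the right and rows downward; lengths in m; the calibration is good to about 2 mm. The wrist camera is an equidistant fisheye: a pixel r from the principal point sees the ray r / f radians off the axis. A picture is of the moment at which its call begins. There is no depth.
- r.close_job(): hands the job in; it is judged then, once.
The state is a dict: "time_s": time; "joints": joint angles; "qd": joint speeds; "joint_torque": joint torques, N m; "tcp_pos": TCP position; "eef_rot": TCP orientation; "contact_force": force on the tool from outside, world axes, zero at the start; "moment": the same for the moment, N m; "gripper_width": finger opening in m; "gripper_force": force on a finger pad.
Only numpy, scipy, OpenCV 4.12 (cv2) and the standard library are available. Lean on these libraries where they do the work, as an engineer would, in place of code of your own. Each camera call takes 0.05 s, during which the arm holds its last target. There are 200 camera calls.

## Working session

There is one attempt and no reset: what is moved stays moved. The work goes in short steps, Python scripts to look and compute and a tool call to move; the robot and the scene stay as the last step left them, time stands still between calls to the robot, and variables do not carry over. Pictures are saved under pics/ and viewed, at most 10 in all, crops included, and the job is handed in when it is done.

Besides the shell and the picture viewer there is one more tool, called after "Emit:" as name(argument=value, ...) on one line, values as JSON. send_rows: Moves the arm, as the interface text tells. Its arguments: {"type":"object","properties":{"steps":{"type":"array","items":{"type":"object","properties":{"dp":{"type":"array","items":{"type":"number"}},"roll":{"type":"number"},"jaw":{"type":"number"}}}},"newtons":{"type":"number"}},"required":["steps"]}

```bash
mkdir -p pics; ls
python3 - <<'E'
from plant import r
import cv2,numpy as np
for n in("scene","side","wrist"):
    c=r.capture(n); cv2.imwrite(f"pics/{n}0.png",c["image"]); print(n,c["K"],c["rvec"],c["tvec"])
    R=cv2.Rodrigues(np.array(c["rvec"],float))[0]; print(-R.T@np.array(c["tvec"]).ravel())
print(r.get_state())
a=cv2.imread("pics/scene0.png");b=cv2.imread("pics/side0.png")
E
```

```text
pics
scene [[444.3519221    0.         320.37543921]
 [  0.         444.3519221  209.08826118]
 [  0.           0.           1.        ]] [ 2.09341233  0.52317979 -0.30936507] [-0.43225454 -0.05724235  1.33479164]
[ 0.94225193 -0.80050342  0.66569136]
side [[365.26594793   0.         320.52256827]
 [  0.         365.26594793 197.78741842]
 [  0.           0.           1.        ]] [ 0.08732118 -2.78836602  1.34462564] [0.53179314 0.1061084  1.03102997]
[0.46700996 0.77578571 0.73290106]
wrist [[309.70691629   0.         323.41098008]
 [  0.         309.70691629 198.90816213]
 [  0.           0.           1.        ]] [-1.70818452  2.42288199  0.33263604] [ 0.67250045 -0.03364098  0.38939305]
[0.29464455 0.6094413  0.38312062]
{'time_s': 0.15, 'joints': array([ 8.68655261e+01,  2.05838014e+01,  6.47333685e-01, -1.47511230e-02,
       -7.01360917e+01, -1.65072737e+01]), 'qd': array([ 0.032559  , -0.10719174,  0.18560341,  0.08562388,  0.08902061,
        0.02089191]), 'joint_torque': array([-8.51747609e-04, -5.83276176e+01,  2.93289095e+01,  7.00121909e+00,
        8.76362814e-03, -1.08971419e-04]), 'tcp_pos': array([0.22679442, 0.63539747, 0.23982874]), 'eef_rot': array([ 1.79926491e+02, -7.32141043e-03, -1.96467639e+01]), 'contact_force': array([0.09224852, 0.57666915, 0.22967239]), 'moment': array([ 0.00069865, -0.0044014 ,  0.0185093 ]), 'gripper_force': 0.0, 'gripper_width': 0.08741635265081368}
```

View pics/scene0.png

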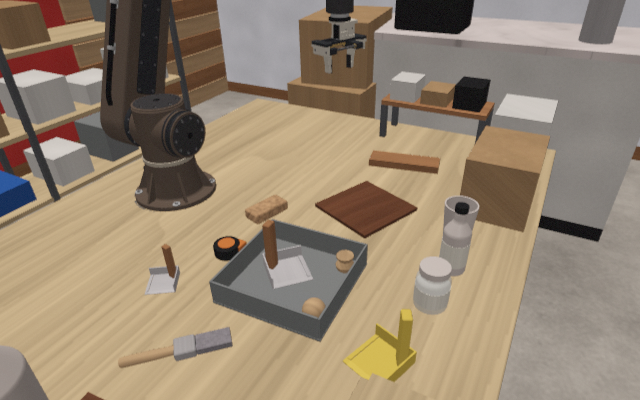

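View pics/side0.png

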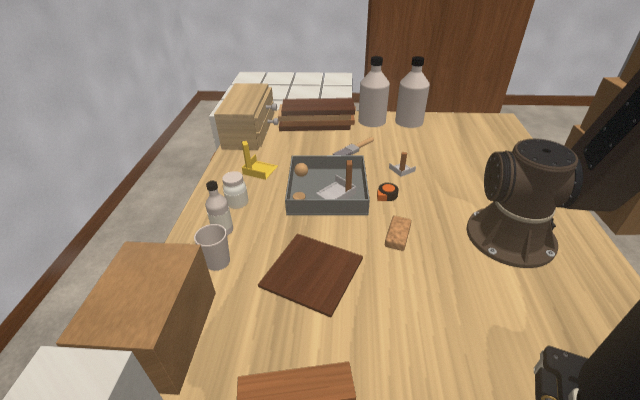

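View pics/wrist0.png

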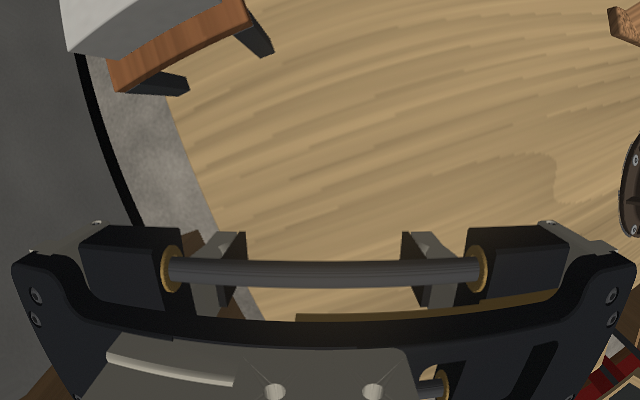

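The scene view shows the tote at about (290,275), with the scoop handle top at (269,223), the ball at (313,307) and the waisted foot at (345,260). The board is at (366,207). In the side view the ball is at (301,169), the handle top at (349,162) and the board at (312,273).

```bash
python3 - <<'E'
import cv2,numpy as np
a=cv2.imread("pics/scene0.png")[190:340,200:430];b=cv2.imread("pics/side0.png")[145:320,250:380]
a=cv2.resize(a,None,fx=2,fy=2,interpolation=3);a=cv2.resize(cv2.imread("pics/scene0.png")[210:335,205:375],(470*1,346),interpolation=3)
b=cv2.resize(cv2.imread("pics/side0.png")[150:220,280:375],(320,236),interpolation=3)
o=np.zeros((346,790,3),np.uint8);o[:,:470]=a;o[:236,470:]=b
cv2.imwrite("pics/crop0.png",o)
E
cat > h.py <<'E'
import cv2,numpy as np
def cam(c):
    R=cv2.Rodrigues(np.array(c["rvec"],float))[0];t=np.array(c["tvec"],float).ravel();return c["K"],R,t
def ray(c,u,v,fish=False):
    K,R,t=cam(c);x,y=(u-K[0,2])/K[0,0],(v-K[1,2])/K[1,1]
    if fish:
        th=np.hypot(x,y);d=np.array([x/th*np.sin(th),y/th*np.sin(th),np.cos(th)])
    else:d=np.array([x,y,1.])
    return -R.T@t,R.T@(d/np.linalg.norm(d))
def onz(c,u,v,z,fish=False):
    o,d=ray(c,u,v,fish);return o+d*(z-o[2])/d[2]
def tri(*rays):
    A=sum(np.eye(3)-np.outer(d,d) for o,d in rays);b=sum((np.eye(3)-np.outer(d,d))@o for o,d in rays)
    return np.linalg.solve(A,b)
def proj(c,P,fish=False):
    K,R,t=cam(c);q=R@np.array(P)+t
    if fish:
        th=np.arctan2(np.hypot(q[0],q[1]),q[2]);ph=q[:2]/np.hypot(q[0],q[1])*th
    else:ph=q[:2]/q[2]
    return K[0,0]*ph[0]+K[0,2],K[1,1]*ph[1]+K[1,2]
E
python3 - <<'E'
from h import *;from plant import r
np.set_printoptions(precision=4,suppress=True)
cs={n:r.capture(n) for n in("scene","side")}
boxes={"scene":{"tote":(205,210,375,335)},"side":{"tote":(280,150,375,220)}}
for n,c in cs.items():
    im=c["image"].astype(int);hsv=cv2.cvtColor(c["image"],cv2.COLOR_BGR2HSV)
    # board: dark brown
    P={"scene":(366,207),"side":(312,273)}[n]
    print(n,"board hsv",hsv[P[1],P[0]])
    m=((hsv[...,2]<115)&(hsv[...,1]>90)&(hsv[...,0]<20)).astype(np.uint8)
    k,l,s,_=cv2.connectedComponentsWithStats(m);i=l[P[1],P[0]];print(s[i])
    cn=cv2.findContours((l==i).astype(np.uint8),0,2)[0][0];q=cv2.approxPolyDP(cv2.convexHull(cn),6,True)[:,0]
    w=np.array([onz(c,u,v,.012) for u,v in q]);print(q.tolist(),w[:,:2].tolist(),w.mean(0))
    # tote: grey (low sat, bluish)
    P={"scene":(250,315),"side":(327,210)}[n]; P={"scene":(260,308),"side":(327,209)}[n]
    print("tote hsv",hsv[P[1],P[0]])
    m=((hsv[...,1]<70)&(hsv[...,2]<150)).astype(np.uint8)
    k,l,s,_=cv2.connectedComponentsWithStats(m);i=l[P[1],P[0]];print(s[i])
    cn=cv2.findContours((l==i).astype(np.uint8),0,2)[0];cn=max(cn,key=len);q=cv2.approxPolyDP(cv2.convexHull(cn),3,True)[:,0]
    print(q.tolist(),[onz(c,u,v,.06)[:2].round(4).tolist() for u,v in q])
# ball, handle top
E
```

```text
scene board hsv [  9 141 103]
[ 315  182  102   56 3023]
[[416, 209], [363, 237], [315, 204], [367, 182]] [[0.6751807461456278, 0.20551099603526812], [0.6000369661101635, 0.023311867835810074], [0.4192100628564419, 0.10357413337182608], [0.4975634568274932, 0.282844757421006]] [0.548  0.1538 0.012 ]
tote hsv [45  7 77]
[  209   219   159   123 10218]
[[214, 243], [272, 219], [365, 243], [366, 264], [319, 341], [213, 302], [209, 281]] [[0.3345, -0.2127], [0.3976, -0.071], [0.6384, -0.0559], [0.6699, -0.1221], [0.681, -0.3485], [0.4559, -0.3601], [0.4094, -0.3174]]
side board hsv [ 11 139  97]
[ 258  235  105   82 4900]
[[296, 235], [362, 257], [331, 316], [258, 286]] [[0.5991818996590665, 0.04321034918827171], [0.4155301013671431, 0.11576261123748843], [0.4883842235750242, 0.2975530189332136], [0.6702054372690743, 0.22464334854686097]] [0.5433 0.1703 0.012 ]
tote hsv [15 24 85]
[ 285  147   85   68 4028]
[[358, 148], [363, 157], [369, 200], [367, 214], [286, 214], [292, 156]] [[0.4236, -0.3592], [0.4071, -0.2999], [0.3944, -0.0648], [0.4021, -0.002], [0.6288, 0.0099], [0.6521, -0.2954]]
```

View pics/crop0.png

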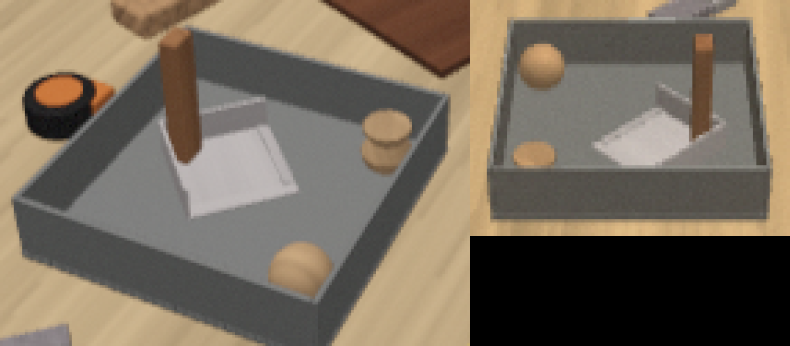

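The crop shows the scoop with its handle at the rear corner, top at crop (176,37), and its nose at crop (297,187) pointing roughly to tote +x. The ball is at crop (300,271), in the +x/-y corner.

Run:
```python
from h import *;from plant import r
np.set_printoptions(precision=4,suppress=True)
A,B=r.capture("scene"),r.capture("side")
sa=lambda x,y:(205+x*170/470,210+y*125/346)
sb=lambda x,y:(280+(x-470)*95/320,150+y*70/236)
ra=[onz(A,*sa(*p),.06) for p in((14,200),(188,28),(449,96),(318,300))]
rb=[onz(B,*sb(*p),.06) for p in((752,20),(768,167),(491,168),(508,20))]
print(np.array(ra),np.mean(ra,0));print(np.array(rb),np.mean(rb,0))
for n,p,q,z in(("ball",(300,271),(542,67),.029),("htop",(176,37),(704,40),.127),("nose",(297,187),(595,145),.007),("waist top",(387,127),(534,149),.045)):
    print(n,tri(ray(A,*sa(*p)),ray(B,*sb(*q))),onz(A,*sa(*p),z),onz(B,*sb(*q),z))
s=r.get_state();print(s["tcp_pos"],s["joints"])
```

```text
[[ 0.4139 -0.3193  0.06  ]
 [ 0.4025 -0.0739  0.06  ]
 [ 0.6457 -0.0592  0.06  ]
 [ 0.6575 -0.3018  0.06  ]] [ 0.5299 -0.1886  0.06  ]
[[ 0.4045 -0.3069  0.06  ]
 [ 0.3959 -0.0669  0.06  ]
 [ 0.6373 -0.0533  0.06  ]
 [ 0.6547 -0.2957  0.06  ]] [ 0.5231 -0.1807  0.06  ]
ball [ 0.6174 -0.2576  0.0285] [ 0.6183 -0.258   0.029 ] [ 0.6167 -0.2572  0.029 ]
htop [ 0.4561 -0.1655  0.1244] [ 0.4608 -0.169   0.127 ] [ 0.4546 -0.1633  0.127 ]
nose [ 0.5572 -0.159   0.006 ] [ 0.5598 -0.1599  0.007 ] [ 0.5554 -0.1589  0.007 ]
waist top [ 0.608  -0.1007  0.0445] [ 0.6106 -0.1011  0.045 ] [ 0.6058 -0.1012  0.045 ]
[0.2269 0.6356 0.2403] [ 86.8648  20.5583   0.6716  -0.0054 -70.1352 -16.5067]
```

Emit:
send_rows(steps=[{"dp":[386,219,-20],"roll":1.16,"jaw":100},{"dp":[386,219,-20],"roll":1.16,"jaw":100},{"dp":[386,219,-20],"roll":1.16,"jaw":100},{"dp":[386,219,-20],"roll":1.16,"jaw":100},{"dp":[386,219,-20],"roll":1.16,"jaw":100}])

```text
time_s: 0.98
tcp_pos: [0.4319, 0.3977, 0.255]
eef_rot: [-180.0, 0.0, -73.7]
contact_force: [1.0, 0.5, 1.0]
gripper_width: 0.0881
gripper_force: 0.0
```

```bash
cat > go.py <<'E'
import sys;from h import *;from plant import r
# usage: go.py x y z yaw : shift in tool axes (mm) and roll from the present pose
s=r.get_state();p=s["tcp_pos"];e=np.radians(s["eef_rot"]);Rz=cv2.Rodrigues(np.array([0,0,e[2]]))[0];Ry=cv2.Rodrigues(np.array([0,e[1],0]))[0];Rx=cv2.Rodrigues(np.array([e[0],0,0]))[0]
R=Rz@Ry@Rx;x=[float(v) for v in sys.argv[1:5]]
print("t",round(s["time_s"],2),"pos",p.round(4),"rot",s["eef_rot"].round(2),"F",s["contact_force"].round(1),"w",round(s["gripper_width"],4),"J",s["joints"].round(0))
print("dp",(R.T@(np.array(x[:3])-p)*1000).round(1),"roll",round(-((np.radians(x[3])-e[2]+np.pi)%(2*np.pi)-np.pi),3))
E
python3 go.py .45 -.166 .24 -86
```

```text
t 0.97 pos [0.4319 0.3977 0.255 ] rot [-1.7997e+02  2.0000e-02 -7.3690e+01] F [1.  0.5 1. ] w 0.0881 J [ 62.  12. -10.   0. -69. -45.]
dp [546.1 140.9  14.8] roll 0.215
```

Emit:
send_rows(steps=[{"dp":[480,140,0],"roll":0.215,"jaw":100},{"dp":[480,140,0],"roll":0.215,"jaw":100},{"dp":[480,140,0],"roll":0.215,"jaw":100},{"dp":[480,140,0],"roll":0.215,"jaw":100},{"dp":[480,140,0],"roll":0.215,"jaw":100}])

```text
time_s: 1.6
tcp_pos: [0.4326, 0.085, 0.2551]
eef_rot: [-179.9, 0.0, -85.6]
contact_force: [1.6, 0.1, 0.6]
gripper_width: 0.0877
gripper_force: 0.0
```

```bash
python3 go.py .453 -.10 .24 -86
python3 - <<'E'
from h import *;from plant import r
c=r.capture("wrist");cv2.imwrite("pics/wrist1.png",c["image"]);np.savez("w1.npz",**{k:c[k] for k in("K","rvec","tvec")})
E
```

```text
t 1.6 pos [0.4326 0.085  0.2551] rot [-1.7994e+02  3.0000e-02 -8.5640e+01] F [1.6 0.1 0.6] w 0.0877 J [ 37.  -3. -26.   0. -67. -33.]
dp [186.   -6.3  15. ] roll 0.006
```

View pics/wrist1.png

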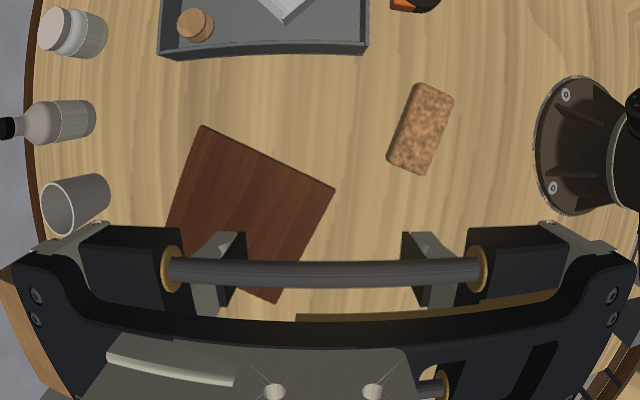

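The wrist view shows the board at about (250,215), with its visible corners at (202,126), (335,188) and (275,303). The tote edge is at the top of the frame, with the waisted foot at (195,25). I'll move closer.

Emit:
send_rows(steps=[{"dp":[160,-6,0],"roll":0,"jaw":100},{"dp":[160,-6,0],"roll":0,"jaw":100},{"dp":[160,-6,0],"roll":0,"jaw":100},{"dp":[160,-6,0],"roll":0,"jaw":100}])

```text
time_s: 2.15
tcp_pos: [0.4508, -0.0742, 0.2546]
eef_rot: [180.0, -0.0, -85.9]
contact_force: [0.7, 0.9, 0.4]
gripper_width: 0.0876
gripper_force: 0.0
```

```bash
python3 go.py .457 -.166 .24 -86
python3 - <<'E'
from h import *;from plant import r
np.set_printoptions(precision=4,suppress=True)
w=np.load("w1.npz")
print("board",[onz(w,u,v,.012,True)[:2].round(4) for u,v in((202,126),(335,188),(275,303))])
c=r.capture("wrist");cv2.imwrite("pics/wrist2.png",c["image"]);np.savez("w2.npz",**{k:c[k] for k in("K","rvec","tvec")})
E
```

```text
t 2.15 pos [ 0.4508 -0.0742  0.2546] rot [ 1.7999e+02 -1.0000e-02 -8.5880e+01] F [0.7 0.9 0.4] w 0.0876 J [ 15.  -1. -24.   0. -67. -11.]
dp [92.   0.4 14.6] roll 0.002
board [array([0.5943, 0.0329]), array([0.4154, 0.1035]), array([0.4895, 0.2873])]
```

View pics/wrist2.png

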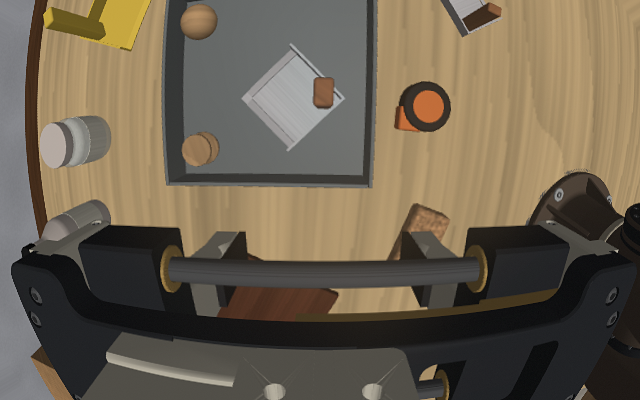

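The wrist view shows the handle top at (323,88) to (323,97), the scoop nose at (243,98) and its rear corner at (344,98). The ball is at (199,22), and the inner wall edges are visible.

Run:
```python
from h import *
np.set_printoptions(precision=4,suppress=True)
w=dict(np.load("w2.npz"));im=cv2.imread("pics/wrist2.png");hsv=cv2.cvtColor(im,cv2.COLOR_BGR2HSV)
m=((hsv[...,1]>80)&(hsv[...,0]<20)).astype(np.uint8);k,l,s,ce=cv2.connectedComponentsWithStats(m)
i=l[93,323];print("handle",s[i],ce[i]);cn=cv2.findContours((l==i).astype(np.uint8),0,2)[0][0];print(cn[:,0].min(0),cn[:,0].max(0),cv2.minAreaRect(cn))
for n,p,z in(("htop",(323,88),.127),("htop2",(323,93),.127),("nose",(242,98),.006),("rear",(345,98),.035),("sideL?",(290,44),.006),("sideR",(290,151),.006),("ball",(199,22),.029),
 ("rim1 in",(369,175),.06),("rim out",(372,187),.06),("rim2 in",(185,174),.06),("rimout2",(165,185),.06)): print(n,onz(w,*p,z,True))
cv2.imwrite("pics/c2.png",cv2.resize(im[0:200,150:390],(720,600),interpolation=3))
```

```text
handle [314  77  20  31 566] [323.1961  92.0194]
[314  77] [333 107] ((323.5, 92.0), (30.0, 19.0), 90.0)
htop [ 0.4573 -0.1713  0.127 ]
htop2 [ 0.457  -0.1669  0.127 ]
nose [ 0.5602 -0.1643  0.006 ]
rear [ 0.4317 -0.1693  0.035 ]
sideL? [ 0.5034 -0.2363  0.006 ]
sideR [ 0.4942 -0.0989  0.006 ]
ball [ 0.6189 -0.2625  0.029 ]
rim1 in [ 0.3994 -0.0852  0.06  ]
rim out [ 0.3945 -0.0717  0.06  ]
rim2 in [ 0.6147 -0.0727  0.06  ]
rimout2 [ 0.6435 -0.0575  0.06  ]
```

View pics/c2.png

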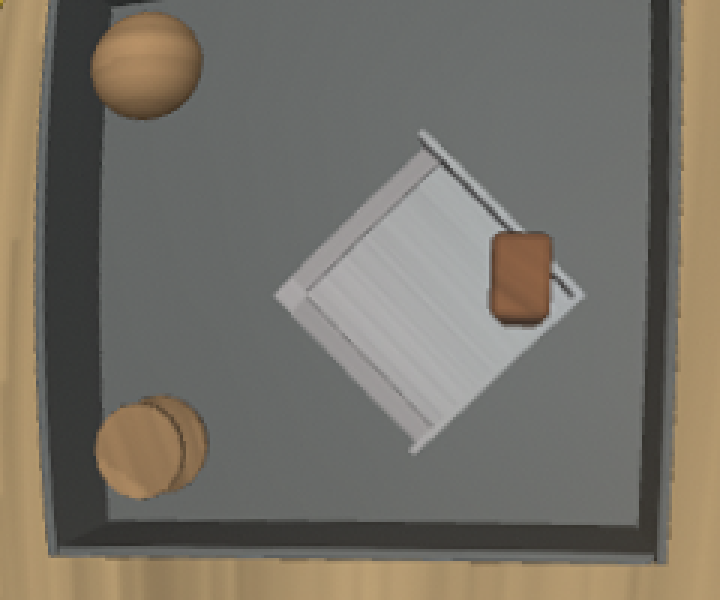

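The crop shows the handle top centred at crop (521,275), with the scoop's edges at about ±45° to the tote walls. The scoop yaw is about 3°. I'll grasp now.

Emit:
send_rows(steps=[{"dp":[93,0,20],"roll":0.01,"jaw":100},{"dp":[93,0,60],"roll":0.01,"jaw":100},{"dp":[93,0,100],"roll":0.01,"jaw":100},{"dp":[93,0,135],"roll":0.01,"jaw":100},{"dp":[93,0,149],"roll":0.01,"jaw":100}])

```text
time_s: 2.82
tcp_pos: [0.4571, -0.1642, 0.104]
eef_rot: [179.8, 0.0, -86.2]
contact_force: [-0.0, -0.6, 0.8]
gripper_width: 0.088
gripper_force: 0.0
```

Emit:
send_rows(steps=[{"dp":[0,0,0],"roll":0,"jaw":100},{"dp":[0,0,0],"roll":0,"jaw":0},{"dp":[0,0,0],"roll":0,"jaw":0},{"dp":[0,0,0],"roll":0,"jaw":0},{"dp":[0,0,0],"roll":0,"jaw":0}], newtons=40)

```text
time_s: 3.45
tcp_pos: [0.4582, -0.165, 0.106]
eef_rot: [-180.0, -0.0, -86.2]
contact_force: [-0.3, -0.1, 0.5]
gripper_width: 0.0534
gripper_force: 0.0
```

Emit:
send_rows(steps=[{"dp":[0,0,0],"roll":0,"jaw":0},{"dp":[0,0,0],"roll":0,"jaw":0},{"dp":[0,0,0],"roll":0,"jaw":0}], newtons=40)

```text
time_s: 3.82
tcp_pos: [0.458, -0.165, 0.1056]
eef_rot: [180.0, -0.0, -86.2]
contact_force: [0.0, -0.2, -0.2]
gripper_width: 0.0231
gripper_force: 0.0
```

```bash
python3 go.py .531 -.1895 .105 -131.6
python3 - <<'E'
from h import *;from plant import r
c=r.capture("wrist");cv2.imwrite("pics/wrist3.png",c["image"]);np.savez("w3.npz",**{k:c[k] for k in("K","rvec","tvec")})
E
```

```text
t 3.83 pos [ 0.458  -0.165   0.1056] rot [179.99  -0.   -86.25] F [ 0.  -0.2 -0.2] w 0.0231 J [  3.  11. -33.   0. -46.   0.]
dp [ 29.2 -71.3   0.6] roll 0.792
```

View pics/wrist3.png

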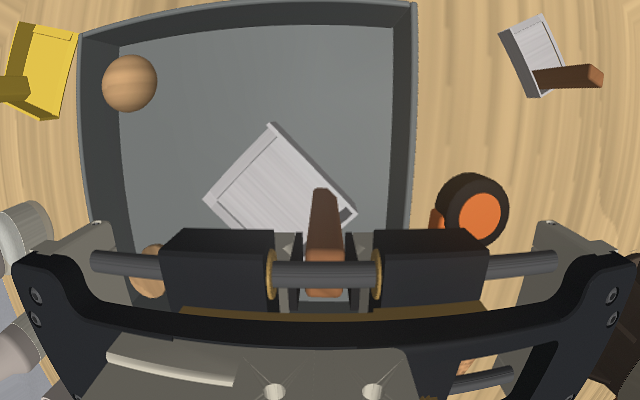

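The wrist view shows the handle between the pads with the fingers still closing. The ball is at (129,83), the tote's +x/-y floor corner at about (120,45), and the outer rim corners at (80,36) and (417,3).

Emit:
send_rows(steps=[{"dp":[0,0,0],"roll":0,"jaw":0},{"dp":[0,0,0],"roll":0,"jaw":0},{"dp":[0,0,0],"roll":0,"jaw":0},{"dp":[0,0,0],"roll":0,"jaw":0}], newtons=40)

```text
time_s: 4.38
tcp_pos: [0.4579, -0.165, 0.1056]
eef_rot: [180.0, 0.0, -86.2]
contact_force: [0.4, -0.3, -1.7]
gripper_width: 0.018
gripper_force: 39.8
```

```bash
python3 - <<'E'
from h import *
np.set_printoptions(precision=4,suppress=True)
w=dict(np.load("w3.npz"))
for n,p,z in(("ball",(129,83),.029),("floor corner",(120,45),.005),("floor -x",(392,28),.005),("rim out +x-y",(80,36),.06),("rim out -x-y",(417,3),.06),("nose",(203,199),.006),("sideR",(271,123),.02)): print(n,onz(w,*p,z,True))
t=np.radians(3.4);c=np.array([.5265,-.185]);R=np.array([[np.cos(t),-np.sin(t)],[np.sin(t),np.cos(t)]])
for q in((.12,-.12),(-.12,-.12),(.125,-.125),(-.125,-.125)): print(c+R@q)
E
python3 go.py .531 -.1895 .105 -131.6
```

```text
ball [ 0.6197 -0.2636  0.029 ]
floor corner [ 0.6509 -0.3033  0.005 ]
floor -x [ 0.4125 -0.3146  0.005 ]
rim out +x-y [ 0.6523 -0.3028  0.06  ]
rim out -x-y [ 0.4082 -0.3178  0.06  ]
nose [ 0.5606 -0.1643  0.006 ]
sideR [ 0.5002 -0.2306  0.02  ]
[ 0.6534 -0.2977]
[ 0.4138 -0.3119]
[ 0.6587 -0.3024]
[ 0.4091 -0.3172]
t 4.38 pos [ 0.4579 -0.165   0.1056] rot [179.99   0.   -86.25] F [ 0.4 -0.3 -1.7] w 0.018 J [  3.  11. -33.  -0. -46.   0.]
dp [ 29.2 -71.3   0.6] roll 0.792
```

Emit:
send_rows(steps=[{"dp":[1,-9,0],"roll":0.16,"jaw":0},{"dp":[1,-18,0],"roll":0.32,"jaw":0},{"dp":[1,-28,0],"roll":0.48,"jaw":0},{"dp":[2,-38,0],"roll":0.64,"jaw":0},{"dp":[2,-47,0],"roll":0.792,"jaw":0}])

```text
time_s: 5.0
tcp_pos: [0.5053, -0.1639, 0.1056]
eef_rot: [180.0, -0.0, -131.9]
contact_force: [-0.0, -0.2, 0.4]
gripper_width: 0.0174
gripper_force: 39.8
```

```bash
python3 go.py .576 -.227 .105 -131.6
python3 - <<'E'
from h import *;from plant import r
c=r.capture("wrist");cv2.imwrite("pics/wrist4.png",c["image"]);np.savez("w4.npz",**{k:c[k] for k in("K","rvec","tvec")})
E
```

```text
t 5.0 pos [ 0.5053 -0.1639  0.1056] rot [ 179.99   -0.   -131.92] F [-0.  -0.2  0.4] w 0.0174 J [  3.  15. -28.  -0. -48. -45.]
dp [ -0.3 -94.8   0.6] roll -0.006
```

View pics/wrist4.png

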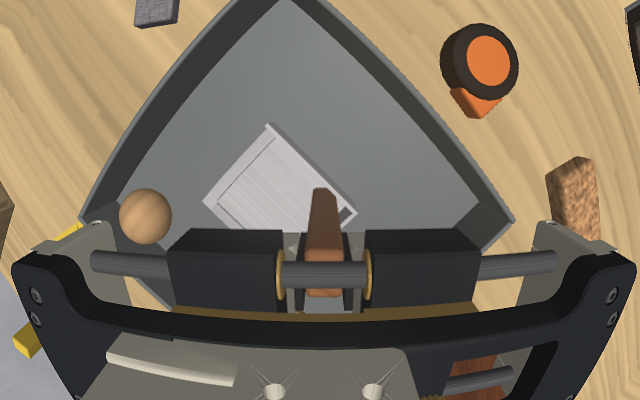

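The scoop is rigid in the grip: its nose is at (203,200). The ball is at (145,216), still in the corner.

Run:
```python
from h import *
w=dict(np.load("w4.npz"));d=np.array([.748,-.664]);l=np.array([.664,.748]);C=np.array([.652,-.300])
for n,p,z in(("ball",(145,216),.029),("nose",(203,200),.006)):
    P=onz(w,*p,z,True)[:2];print(n,P.round(4),"to corner along/left mm",((C-P)@d*1e3).round(1),((P-C)@l*1e3).round(1))
```

```text
ball [ 0.6196 -0.2634] to corner along/left mm 48.6 5.9
nose [ 0.5791 -0.2372] to corner along/left mm 96.3 -1.4
```

Emit:
send_rows(steps=[{"dp":[0,-8,1],"roll":0,"jaw":0},{"dp":[0,-16,1],"roll":0,"jaw":0},{"dp":[0,-22,1],"roll":0,"jaw":0},{"dp":[0,-27,1],"roll":0,"jaw":0},{"dp":[0,-32,1],"roll":0,"jaw":0}])

```text
time_s: 5.68
tcp_pos: [0.5293, -0.1854, 0.1056]
eef_rot: [-179.9, 0.0, -131.4]
contact_force: [-2.1, 0.9, 7.3]
gripper_width: 0.0178
gripper_force: 39.8
```

Emit:
send_rows(steps=[{"dp":[0,-5,0],"roll":0,"jaw":0},{"dp":[0,-10,0],"roll":0,"jaw":0},{"dp":[0,-15,0],"roll":0,"jaw":0},{"dp":[0,-20,0],"roll":0,"jaw":0},{"dp":[0,-25,0],"roll":0,"jaw":0}])

```text
time_s: 6.3
tcp_pos: [0.5478, -0.202, 0.1056]
eef_rot: [-180.0, 0.0, -131.4]
contact_force: [-2.2, 1.4, 7.2]
gripper_width: 0.0179
gripper_force: 39.8
```

Emit:
send_rows(steps=[{"dp":[0,-5,0],"roll":0,"jaw":0},{"dp":[0,-10,0],"roll":0,"jaw":0},{"dp":[0,-15,0],"roll":0,"jaw":0},{"dp":[0,-20,0],"roll":0,"jaw":0},{"dp":[0,-25,0],"roll":0,"jaw":0}])

```text
time_s: 6.92
tcp_pos: [0.5665, -0.2186, 0.1056]
eef_rot: [-180.0, 0.0, -131.4]
contact_force: [-1.0, 1.5, 6.2]
gripper_width: 0.0178
gripper_force: 39.8
```

```bash
cat > ball.py <<'E'
from h import *;from plant import r
# ball in each camera by colour near its expected place, relative to the scoop (origin from the TCP)
s=r.get_state();p=s["tcp_pos"];y=np.radians(s["eef_rot"][2]+90);d=np.array([np.cos(y),np.sin(y)]);l=np.array([-d[1],d[0]])
o=p[:2]+.04*d-.004*l;z0=p[2]-.0045-.105+.005
print("t",round(s["time_s"],2),p.round(4),"scoop z",round(p[2]+.005-.105,4),"nose-corner",((np.array([.652,-.3])-o)@d*1e3-65).round(1))
rays=[]
for n in("scene","side"):
    c=r.capture(n);cv2.imwrite(f"pics/{n}_l.png",c["image"]);h=cv2.cvtColor(c["image"],cv2.COLOR_BGR2HSV)
    u,v=proj(c,[*(o+.02*d),p[2]+.005-.105+.026])
    m=((h[...,0]>8)&(h[...,0]<24)&(h[...,1]>80)&(h[...,2]>120)).astype(np.uint8);q=np.zeros_like(m);cv2.circle(q,(int(u),int(v)),20,1,-1);m&=q
    k,lab,st,ce=cv2.connectedComponentsWithStats(m)
    if k<2: print(n,"none");continue
    i=1+np.argmax(st[1:,4]);print(n,"expect",round(u),round(v),"blob",st[i],ce[i].round(1));rays.append(ray(c,*ce[i]))
if len(rays)==2:
    P=tri(*rays);print("ball",P.round(4),"in scoop x,y mm",((P[:2]-o)@d*1e3).round(1),((P[:2]-o)@l*1e3).round(1),"z over underside",((P[2]-(p[2]-.1))*1e3).round(1))
E
python3 ball.py
```

```text
t 6.92 [ 0.5665 -0.2186  0.1056] scoop z 0.0056 nose-corner 12.9
scene expect 308 306 blob [302 302  22  15 214] [312.9 308.4]
side expect 304 169 blob [283 148  24  33 212] [291.8 160.2]
ball [ 0.6417 -0.2814  0.0559] in scoop x,y mm 57.9 6.6 z over underside 50.3
```

Emit:
send_rows(steps=[{"dp":[0,-3,0],"roll":0,"jaw":0},{"dp":[0,-6,0],"roll":0,"jaw":0},{"dp":[0,-8,0],"roll":0,"jaw":0}])

```text
time_s: 7.4
tcp_pos: [0.5725, -0.2239, 0.1056]
eef_rot: [-180.0, 0.0, -131.4]
contact_force: [-1.9, 1.8, 7.7]
gripper_width: 0.0178
gripper_force: 39.8
```

Emit:
send_rows(steps=[{"dp":[0,-2,0],"roll":0,"jaw":0},{"dp":[0,-3,0],"roll":0,"jaw":0},{"dp":[0,-3,0],"roll":0,"jaw":0}])

```text
time_s: 7.78
tcp_pos: [0.5748, -0.2259, 0.1056]
eef_rot: [-179.9, 0.0, -131.4]
contact_force: [0.3, 0.8, 6.0]
gripper_width: 0.018
gripper_force: 39.8
```

```bash
sed -i 's/,20,1,-1)/,14,1,-1)/; s/>80)&(h\[...,2\]/>70)\&(h[...,2]/' ball.py; python3 ball.py
python3 - <<'E'
import cv2,numpy as np
from plant import r
a=cv2.imread("pics/scene_l.png")[200:340,200:380];b=cv2.imread("pics/side_l.png")[130:230,270:390]
w=r.capture("wrist")["image"]
o=np.zeros((600,800,3),np.uint8);o[:311,:400]=cv2.resize(a,(400,311),interpolation=3);o[:333,400:]=cv2.resize(b,(400,333),interpolation=3);o[340:590,:400]=cv2.resize(w,(400,250),interpolation=cv2.INTER_AREA)
cv2.imwrite("pics/mix5.png",o)
E
```

```text
t 7.78 [ 0.5748 -0.2259  0.1056] scoop z 0.0056 nose-corner 1.9
scene expect 310 310 blob [297 296  21  17 256] [307.6 304. ]
side expect 302 167 blob [301 164   9  13  96] [305.5 170.3]
ball [ 0.6025 -0.2547  0.0294] in scoop x,y mm -0.2 0.7 z over underside 23.8
```

View pics/mix5.png

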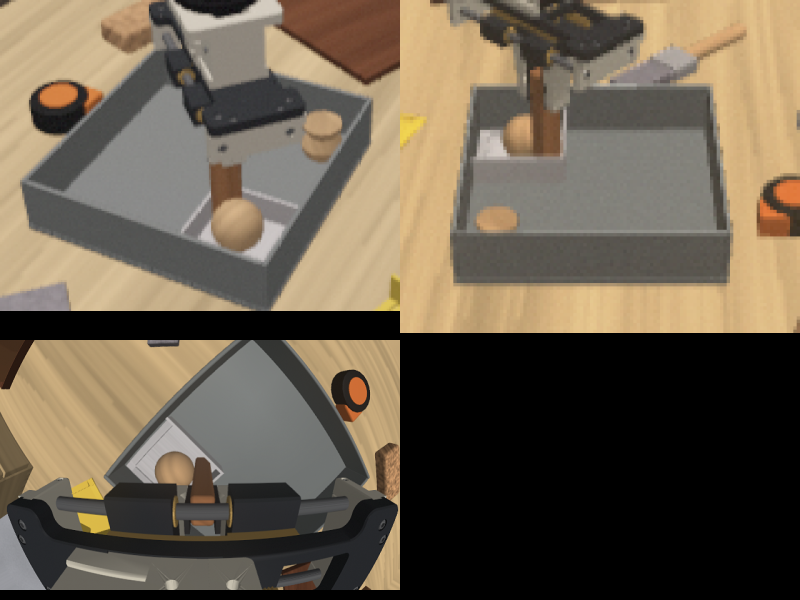

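The views show the ball sitting inside the scoop pan, at mix5 (238,225) and (175,468). I'll lift gently.

Emit:
send_rows(steps=[{"dp":[0,1,-1],"roll":0,"jaw":0},{"dp":[0,3,-4],"roll":0,"jaw":0},{"dp":[0,4,-9],"roll":0,"jaw":0},{"dp":[0,4,-15],"roll":0,"jaw":0},{"dp":[0,4,-22],"roll":0,"jaw":0}], newtons=50)

```text
time_s: 8.55
tcp_pos: [0.5716, -0.223, 0.1271]
eef_rot: [-180.0, -0.0, -131.6]
contact_force: [-0.3, 0.2, -2.5]
gripper_width: 0.0178
gripper_force: 49.8
```

Emit:
send_rows(steps=[{"dp":[0,0,-8],"roll":0,"jaw":0},{"dp":[0,0,-16],"roll":0,"jaw":0},{"dp":[0,0,-24],"roll":0,"jaw":0},{"dp":[0,0,-32],"roll":0,"jaw":0},{"dp":[0,0,-40],"roll":0,"jaw":0}])

```text
time_s: 9.18
tcp_pos: [0.5715, -0.223, 0.1672]
eef_rot: [180.0, 0.0, -131.6]
contact_force: [-0.5, 0.3, -1.6]
gripper_width: 0.0177
gripper_force: 49.8
```

Emit:
send_rows(steps=[{"dp":[0,0,-8],"roll":0,"jaw":0},{"dp":[0,0,-16],"roll":0,"jaw":0},{"dp":[0,0,-23],"roll":0,"jaw":0},{"dp":[0,0,-27],"roll":0,"jaw":0},{"dp":[0,0,-29],"roll":0,"jaw":0}])

```text
time_s: 9.8
tcp_pos: [0.5716, -0.223, 0.1958]
eef_rot: [-180.0, 0.0, -131.6]
contact_force: [0.7, -0.0, -2.6]
gripper_width: 0.0176
gripper_force: 49.8
```

```bash
python3 ball.py; python3 go.py .516 .19 .195 -131.4
```

```text
t 9.8 [ 0.5716 -0.223   0.1958] scoop z 0.0958 nose-corner 6.3
scene expect 308 274 blob [294 259  23  18 284] [304.6 267.6]
side expect 301 145 blob [287 131  23  23 366] [298.9 142.1]
ball [ 0.6148 -0.267   0.135 ] in scoop x,y mm 21.5 -0.2 z over underside 39.1
t 9.9 pos [ 0.5715 -0.223   0.1957] rot [-180.      0.   -131.63] F [ 0.3 -0.3 -2.5] w 0.0178 J [ -3.  17. -11.  -0. -62. -39.]
dp [-271.8  315.9    0.7] roll -0.004
```

Emit:
send_rows(steps=[{"dp":[-1,2,0],"roll":0,"jaw":0},{"dp":[-5,5,0],"roll":0,"jaw":0},{"dp":[-9,11,0],"roll":0,"jaw":0},{"dp":[-15,17,0],"roll":0,"jaw":0},{"dp":[-22,26,0],"roll":0,"jaw":0}])

```text
time_s: 10.52
tcp_pos: [0.5667, -0.1886, 0.1956]
eef_rot: [180.0, -0.0, -131.6]
contact_force: [0.2, -1.0, -2.0]
gripper_width: 0.0177
gripper_force: 49.8
```

Emit:
send_rows(steps=[{"dp":[-9,10,0],"roll":0,"jaw":0},{"dp":[-18,21,0],"roll":0,"jaw":0},{"dp":[-27,31,0],"roll":0,"jaw":0},{"dp":[-36,42,0],"roll":0,"jaw":0},{"dp":[-45,52,0],"roll":0,"jaw":0}])

```text
time_s: 11.15
tcp_pos: [0.5576, -0.1201, 0.1957]
eef_rot: [-180.0, 0.0, -131.6]
contact_force: [1.1, -0.5, -2.2]
gripper_width: 0.0178
gripper_force: 49.8
```

Emit:
send_rows(steps=[{"dp":[-9,10,0],"roll":0,"jaw":0},{"dp":[-18,21,0],"roll":0,"jaw":0},{"dp":[-27,31,0],"roll":0,"jaw":0},{"dp":[-36,42,0],"roll":0,"jaw":0},{"dp":[-45,52,0],"roll":0,"jaw":0}])

```text
time_s: 11.78
tcp_pos: [0.5486, -0.052, 0.1957]
eef_rot: [-180.0, 0.0, -131.6]
contact_force: [0.9, 0.3, -2.2]
gripper_width: 0.0177
gripper_force: 49.8
```

Emit:
send_rows(steps=[{"dp":[-9,10,0],"roll":0,"jaw":0},{"dp":[-18,21,0],"roll":0,"jaw":0},{"dp":[-27,31,0],"roll":0,"jaw":0},{"dp":[-36,42,0],"roll":0,"jaw":0},{"dp":[-45,52,0],"roll":0,"jaw":0}])

```text
time_s: 12.4
tcp_pos: [0.5396, 0.0162, 0.1956]
eef_rot: [180.0, 0.0, -131.6]
contact_force: [-0.2, 0.1, -2.6]
gripper_width: 0.0176
gripper_force: 49.8
```

Emit:
send_rows(steps=[{"dp":[-9,10,0],"roll":0,"jaw":0},{"dp":[-18,21,0],"roll":0,"jaw":0},{"dp":[-27,31,0],"roll":0,"jaw":0},{"dp":[-36,42,0],"roll":0,"jaw":0},{"dp":[-45,52,0],"roll":0,"jaw":0}])

```text
time_s: 13.02
tcp_pos: [0.5307, 0.0844, 0.1956]
eef_rot: [180.0, -0.0, -131.6]
contact_force: [0.6, -0.5, -1.5]
gripper_width: 0.0176
gripper_force: 49.8
```

Emit:
send_rows(steps=[{"dp":[-9,10,0],"roll":0,"jaw":0},{"dp":[-18,21,0],"roll":0,"jaw":0},{"dp":[-27,31,0],"roll":0,"jaw":0},{"dp":[-36,42,0],"roll":0,"jaw":0},{"dp":[-45,52,0],"roll":0,"jaw":0}])

```text
time_s: 13.65
tcp_pos: [0.5217, 0.1525, 0.1956]
eef_rot: [-180.0, -0.0, -131.6]
contact_force: [0.4, 0.2, -2.1]
gripper_width: 0.0174
gripper_force: 49.8
```

Emit:
send_rows(steps=[{"dp":[-8,10,0],"roll":0,"jaw":0},{"dp":[-15,17,0],"roll":0,"jaw":0},{"dp":[-20,24,0],"roll":0,"jaw":0},{"dp":[-23,27,0],"roll":0,"jaw":0},{"dp":[-25,29,0],"roll":0,"jaw":0}])

```text
time_s: 14.28
tcp_pos: [0.5168, 0.1897, 0.1956]
eef_rot: [-180.0, -0.0, -131.6]
contact_force: [-0.7, -0.6, -1.9]
gripper_width: 0.0177
gripper_force: 49.8
```

```bash
python3 ball.py; python3 go.py .516 .19 .112 -131.4
```

```text
t 14.28 [0.5168 0.1897 0.1956] scoop z 0.0956 nose-corner 321.4
scene expect 369 173 blob [356 159  18  17 183] [364.5 166.9]
side expect 305 233 blob [290 219  27  28 413] [304.9 231.4]
ball [0.5507 0.1507 0.1343] in scoop x,y mm 11.3 -2.6 z over underside 38.6
t 14.38 pos [0.5168 0.1896 0.1956] rot [ 180.      0.   -131.62] F [ 0.  -0.1 -1.9] w 0.0177 J [ 41.  11. -19.  -0. -60. -82.]
dp [ 0.3  0.8 83.6] roll -0.004
```

Emit:
send_rows(steps=[{"dp":[0,0,3],"roll":0,"jaw":0},{"dp":[0,0,9],"roll":0,"jaw":0},{"dp":[0,0,17],"roll":0,"jaw":0},{"dp":[0,0,26],"roll":0,"jaw":0},{"dp":[0,0,35],"roll":0,"jaw":0}])

```text
time_s: 15.0
tcp_pos: [0.5167, 0.1894, 0.1598]
eef_rot: [180.0, -0.0, -131.6]
contact_force: [-0.7, 0.3, -2.7]
gripper_width: 0.0177
gripper_force: 49.8
```

Emit:
send_rows(steps=[{"dp":[0,0,9],"roll":0,"jaw":0},{"dp":[0,0,18],"roll":0,"jaw":0},{"dp":[0,0,27],"roll":0,"jaw":0},{"dp":[0,0,34],"roll":0,"jaw":0},{"dp":[0,0,39],"roll":0,"jaw":0}])

```text
time_s: 15.62
tcp_pos: [0.5167, 0.1895, 0.1212]
eef_rot: [180.0, -0.0, -131.6]
contact_force: [-0.6, 1.0, -1.8]
gripper_width: 0.0177
gripper_force: 49.8
```

Emit:
send_rows(steps=[{"dp":[0,0,3],"roll":0,"jaw":0},{"dp":[0,0,5],"roll":0,"jaw":0},{"dp":[0,0,7],"roll":0,"jaw":0},{"dp":[0,0,8],"roll":0,"jaw":0},{"dp":[0,0,8.5],"roll":0,"jaw":0}])

```text
time_s: 16.25
tcp_pos: [0.5168, 0.1896, 0.1132]
eef_rot: [-180.0, 0.0, -131.6]
contact_force: [0.5, 0.2, -2.8]
gripper_width: 0.0176
gripper_force: 49.8
```

Emit:
send_rows(steps=[{"dp":[0,0,0.5],"roll":0,"jaw":0},{"dp":[0,0,1],"roll":0,"jaw":0},{"dp":[0,0,1],"roll":0,"jaw":0}])

```text
time_s: 16.62
tcp_pos: [0.5169, 0.1896, 0.1126]
eef_rot: [-180.0, 0.0, -131.6]
contact_force: [-1.3, -0.6, 3.3]
gripper_width: 0.0178
gripper_force: 49.8
```

Emit:
send_rows(steps=[{"dp":[0,0,0],"roll":0,"jaw":25},{"dp":[0,0,0],"roll":0,"jaw":40},{"dp":[0,0,0],"roll":0,"jaw":60},{"dp":[0,0,0],"roll":0,"jaw":60},{"dp":[0,0,0],"roll":0,"jaw":60}])

```text
time_s: 17.25
tcp_pos: [0.5168, 0.1895, 0.1121]
eef_rot: [180.0, -0.0, -131.6]
contact_force: [1.1, -0.3, 0.8]
gripper_width: 0.0514
gripper_force: 0.0
```

Emit:
send_rows(steps=[{"dp":[0,0,0],"roll":0,"jaw":60},{"dp":[0,0,-5],"roll":0,"jaw":60},{"dp":[0,0,-20],"roll":0,"jaw":60},{"dp":[0,0,-45],"roll":0,"jaw":60},{"dp":[0,0,-75],"roll":0,"jaw":60}])

```text
time_s: 17.88
tcp_pos: [0.5167, 0.1895, 0.1887]
eef_rot: [-180.0, 0.0, -131.6]
contact_force: [0.5, 0.9, 0.6]
gripper_width: 0.0528
gripper_force: 0.0
```

Emit:
send_rows(steps=[{"dp":[0,0,-30],"roll":0,"jaw":60},{"dp":[0,0,-60],"roll":0,"jaw":60},{"dp":[0,0,-60],"roll":0,"jaw":60},{"dp":[0,0,-60],"roll":0,"jaw":60},{"dp":[0,0,-60],"roll":0,"jaw":60}])

```text
time_s: 18.5
tcp_pos: [0.5164, 0.1893, 0.2465]
eef_rot: [180.0, -0.1, -131.6]
contact_force: [0.6, 0.1, -0.2]
gripper_width: 0.0528
gripper_force: 0.0
```

Run:
```python
from h import *;from plant import r
np.set_printoptions(precision=4,suppress=True)
s=r.get_state();print(s["time_s"],s["tcp_pos"],s["gripper_width"],s["contact_force"])
o=np.array([.5442,.1602]);d=np.array([.748,-.664]);l=np.array([.664,.748])
R={}
for n in("scene","side"):
    c=r.capture(n);h=cv2.cvtColor(c["image"],cv2.COLOR_BGR2HSV)
    # ball: light wood, inside the board's outline; pan: bright and grey; handle: saturated brown brighter than the board
    m=np.zeros(h.shape[:2],np.uint8);u,v=proj(c,[*o,.038]);cv2.circle(m,(int(u),int(v)),22,1,-1)
    for nm,k in(("ball",(h[...,0]>8)&(h[...,0]<24)&(h[...,1]>80)&(h[...,2]>130)),("pan",(h[...,1]<45)&(h[...,2]>120))):
        a=(k&(m>0)).astype(np.uint8);q,lab,st,ce=cv2.connectedComponentsWithStats(a);i=1+np.argmax(st[1:,4]);print(n,(round(u),round(v)),nm,st[i],ce[i])
        R[nm,n]=ray(c,*ce[i])
P=tri(R["ball","scene"],R["ball","side"]);print("ball",P,"scoop frame mm",(P[:2]-o)@d*1e3,(P[:2]-o)@l*1e3)
```

```text
18.5 [0.5164 0.1893 0.2465] 0.05281248052176293 [ 0.5565  0.0681 -0.1657]
scene (365, 197) ball [356 187  16  13 151] [363.     193.0662]
scene (365, 197) pan [346 196  41  21 485] [366.3526 206.4639]
side (311, 261) ball [305 253  12  20 174] [311.5575 262.2011]
side (311, 261) pan [294 255  34  28 460] [305.5848 271.1739]
ball [0.539  0.1678 0.0444] scoop frame mm -8.966804673986205 2.2170141310020575
```

```bash
python3 -c "
from plant import r
print(r.close_job())"
```

```text
the job is handed in; nothing more can be done
None
```

The scoop, with the ball in its pan, is set down and released at about the middle of the dark board, and the job is handed in at about 18.6 s; the last camera check put the ball inside the pan with the gripper well clear, and the verdict was not shown.

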